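# Put the microscope objectives away by size

## Task

Put the four loose microscope objectives away in the four round white dishes, each standing upright on the floor of the dish of its own size: the narrowest objective in the smallest dish, the next in the next, up to the widest in the largest. Someone has left the narrowest one in the largest dish, so that one must come out before the widest can go in. Set them down gently without tipping any over, and leave the two eyepieces (the ones with broad black heads) where they stand.

Things in the scene. Friction and masses are not known exactly. Their poses are not given: they have to be found in the camera images.
- objective_small: Microscope objective, the narrowest and shortest of the four: a loose steel barrel standing upright, 24 mm in diameter and 45 mm tall, with two thin black bands; straight-sided up to 34 mm, then tapering to a small lens at the top. Mass about 60 g (varies by a third). Origin at the centre of its underside, z up along the barrel. At the start it stands in dish_widest.
- objective_medium: Microscope objective, the second narrowest of the four: a loose steel barrel standing upright, 34 mm in diameter and 50 mm tall, with two thin black bands; straight-sided up to 38 mm, then tapering to a small lens at the top. Mass about 110 g (varies by a third). Origin at the centre of its underside, z up along the barrel. At the start it stands on the table.
- objective_large: Microscope objective, the second widest of the four: a loose steel barrel standing upright, 44 mm in diameter and 56 mm tall, with two thin black bands; straight-sided up to 42 mm, then tapering to a small lens at the top. Mass about 180 g (varies by a third). Origin at the centre of its underside, z up along the barrel. At the start it stands on the table.
- objective_widest: Microscope objective, the widest and tallest of the four: a loose steel barrel standing upright, 54 mm in diameter and 62 mm tall, with two thin black bands; straight-sided up to 46 mm, then tapering to a small lens at the top. Mass about 260 g (varies by a third). Origin at the centre of its underside, z up along the barrel. At the start it stands on the table.
- dish_small: Round white storage dish, the smallest of the four, fixed to the table: 48 mm outer and 40 mm inner diameter, rim 10 mm high (4 mm thick), inner floor 4 mm above the table. Made for objective_small (24 mm). Origin at the centre of its underside, on the table; z up.
- dish_medium: Round white storage dish, the second smallest of the four, fixed to the table: 58 mm outer and 50 mm inner diameter, rim 10 mm high (4 mm thick), inner floor 4 mm above the table. Made for objective_medium (34 mm). Origin at the centre of its underside, on the table; z up.
- dish_large: Round white storage dish, the second largest of the four, fixed to the table: 68 mm outer and 60 mm inner diameter, rim 10 mm high (4 mm thick), inner floor 4 mm above the table. Made for objective_large (44 mm). Origin at the centre of its underside, on the table; z up.
- dish_widest: Round white storage dish, the largest of the four, fixed to the table: 78 mm outer and 70 mm inner diameter, rim 10 mm high (4 mm thick), inner floor 4 mm above the table. Made for objective_widest (54 mm). Origin at the centre of its underside, on the table; z up.
- eyepiece_a: Loose eyepiece, not to be moved: stands upright on a bright 30 mm sleeve, with a broader black head, 42 mm in diameter, from 26 mm up, and a black eyecup with a large lens on top; 54 mm tall, about 90 g. Origin at the centre of its underside, z up.
- eyepiece_b: Loose eyepiece, not to be moved: stands upright on a bright 30 mm sleeve, with a broader black head, 42 mm in diameter, from 26 mm up, and a black eyecup with a large lens on top; 54 mm tall, about 90 g. Origin at the centre of its underside, z up.
Things that resemble listed ones, but are neither listed nor needed, are in the scene too. Leave any yellow look-alike of the objective_medium alone. Leave any yellow look-alike of the objective_widest alone.

How it is judged:
At the end, for the whole second after the job is handed in: Each objective stands upright (within 0.08 rad) and at rest on the inner floor of the dish of its own size, its axis within 12 mm of the dish's centre and its underside 1 to 6.5 mm above the dish's underside (horizontal distance between objective_small and dish_small below 0.012 m and z of objective_small in the frame of dish_small between 0.001 and 0.0065 m and angle between each of objective_small, objective_medium, objective_large, objective_widest's own z axis and vertical below 0.08 rad and linear speed of each of objective_small, objective_medium, objective_large, objective_widest below 0.02 m/s and horizontal distance between objective_medium and dish_medium below 0.012 m and z of objective_medium in the frame of dish_medium between 0.001 and 0.0065 m and horizontal distance between objective_large and dish_large below 0.012 m and z of objective_large in the frame of dish_large between 0.001 and 0.0065 m and horizontal distance between objective_widest and dish_widest below 0.012 m and z of objective_widest in the frame of dish_widest between 0.001 and 0.0065 m); the robot touches nothing.
It fails at once if an objective is tipped over (leans more than 35 degrees) (angle between any of objective_small, objective_medium, objective_large, objective_widest's own z axis and vertical above 0.61 rad).
It fails at once if an objective is dropped into its dish (meets it faster than 0.5 m/s, a fall of about 15 mm or more) or pressed into it with more than 60 N (contact force between objective_small and dish_small above 60 N or (linear speed of objective_small above 0.5 m/s and z of objective_small in the frame of dish_small below 0.025 m and horizontal distance between objective_small and dish_small below 0.03 m) or contact force between objective_medium and dish_medium above 60 N or (linear speed of objective_medium above 0.5 m/s and z of objective_medium in the frame of dish_medium below 0.025 m and horizontal distance between objective_medium and dish_medium below 0.03 m) or contact force between objective_large and dish_large above 60 N or (linear speed of objective_large above 0.5 m/s and z of objective_large in the frame of dish_large below 0.025 m and horizontal distance between objective_large and dish_large below 0.03 m) or contact force between objective_widest and dish_widest above 60 N or (linear speed of objective_widest above 0.5 m/s and z of objective_widest in the frame of dish_widest below 0.025 m and horizontal distance between objective_widest and dish_widest below 0.03 m)).
It fails at once if an eyepiece is displaced by more than 20 mm (distance of any of eyepiece_a, eyepiece_b from where it was at the start of the episode above 0.02 m).
It also fails if it takes over 112 s, if anything falls off the work surface, if the arm or the gripper's body presses on something with over 40 N, if the wrist force passes 120 N, or if a joint passes its speed limit or range.

## Robot

A 6-joint arm with a two-finger parallel gripper is mounted at the origin on the work surface. World frame = base frame: x ahead of the robot, y to its left, z up, the work surface at z = 0. Lengths are in m, angles in rad, forces in N, time in s.
With the tool pointing down it reaches from about 0.3 to 0.875 m from the base axis. Payload 4.2 kg.
Tool frame: the origin (TCP) lies midway between the tips of the shut fingers; the grasp point (between the pads) lies 19 mm behind it; z points along the fingers, y is the line along which they close (so a half turn about z gives the same grasp; the last joint's range is limited). The gripper opens to 85 mm and grips with 20 to 120 N. Pads are 22 mm wide; open, the fingers measure 114 mm over their backs; the gripper's body (76 mm by 85 mm) begins 54 mm behind the grasp point. The pads swing forward as they close: fully open they stand 13 mm farther back than shut.
Start: joints at [-1.149, 0.32, 1.565, -0, 1.257, -0.02], TCP at [0.246, -0.52, 0.231] pointing down, gripper open.
Joint ranges: [-3.11, 3.11], [-0.84, 2.01], [0.21, 2.61], [-1.34, 4.49], [0.05, 2.63], [-2.56, 2.56]. Speed limits (rad/s): [2.57, 2.57, 3.14, 3.14, 3.14, 3.14].

## Interface

Orientations are given as [roll, pitch, yaw] about the fixed x, y, z axes, in that order (R = Rz(yaw) Ry(pitch) Rx(roll)).
In Python, from station import ctrl, eyes gives the robot as it stands. The module is installed in compiled form; this text tells all that it offers.
- The arm moves only by the tool move_arm, never from a script. Its argument "deltas" is a list of rows, each a list of 7 numbers: the shift along the tool's x, y, z in cm, then the turn, a rotation vector about the tool's x, y, z in degrees, then the gripper's target within -1 to 1 (fully open at 1, half-way at 0, shut at -1). A call has 1 to 8 rows; each row is the pose to reach, as a shift and turn from the pose commanded when the call began, along the tool's axes at that moment; what a row does not reach only later rows make up. A row lasts 1/10 s, in which the tool goes at most 50 mm and 8.59 degrees, less where a joint would pass 70% of its speed; a pose out of reach is approached as far as the arm can. A call with a gripper value outside its range is refused whole. The fingers move at their own pace and stop on an object; "newtons" is the grip in N (left out, the last holds). Time passes only in rows, so rows that repeat a pose let the fingers close. It gives the time, the measured TCP pose, the force, the opening and the grip force at its end, in the units of the state.
- ctrl.observe(): the state, without advancing time (a new reading comes with each control period).
- eyes.capture(name): name is "scene" or "top" or "wrist"; returns (picture, depth): 420x560x3 uint8, red, green, blue; 420x560 float32, m along the optical axis (not along the pixel's ray), 0 where there is no reading.
- eyes.get_calibration(name): a dict with "vfov" (degrees; the focal length in pixels is half the picture's height over the tangent of half this angle, whatever the lens; pixels are square), "cx", "cy" (the principal point, pixels), "xyz" and "orientation" of the camera in the world. Camera axes: x right, y up, looking along -z (the intrinsics and any distortion apply to the point x, -y, -z); pixel columns grow to the right and rows downward; lengths in m; the calibration is good to about 2 mm. A picture is of the moment at which its call begins: read the wrist's pose just before it. get_calibration takes no time and is no camera call; for the wrist camera it gives the pose at the moment of the call.
- ctrl.hand_in(): hands the job in; it is judged then, once.
The state is a dict: "time_s": time; "joint_pos": joint angles; "joint_vel": joint speeds; "effort": joint torques, N m; "eef_pos": TCP position; "ee_rot": TCP orientation; "force": force on the tool from outside, world axes, zero at the start; "moment": the same for the moment, N m; "gripper_width": finger opening in m; "gripper_force": force on a finger pad.
Only numpy, scipy, OpenCV 4.12 (cv2) and the standard library are available. Lean on these libraries where they do the work, as an engineer would, in place of code of your own. Each camera call takes 0.05 s, during which the arm holds its last target. There are 200 camera calls.

## Working session

There is one attempt and no reset: what is moved stays moved. The work goes in short steps, Python scripts to look and compute and a tool call to move; the robot and the scene stay as the last step left them, time stands still between calls to the robot, and variables do not carry over. Pictures are saved under pics/ and viewed, at most 14 in all, crops included, and the job is handed in when it is done.

Besides the shell and the picture viewer there is one more tool, called after "Emit:" as a command line: name --pt "numbers of a row" for each row, then --argument value for the rest. move_arm: Moves the arm, as the interface text tells. Its arguments: {"type":"object","properties":{"deltas":{"type":"array"},"newtons":{"type":"number"}},"required":["deltas"]}

```bash
mkdir -p pics
python3 - <<'E'
from station import ctrl, eyes
import cv2,numpy as np
s=ctrl.observe();print(s)
for n in ("top","scene"):
    p,d=eyes.capture(n);c=eyes.get_calibration(n);print(n,c)
    cv2.imwrite(f"pics/{n}0.png",p[:,:,::-1]);np.savez(f"{n}0.npz",p=p,d=d)
E
```

```text
{'time_s': 0.0, 'joint_pos': array([-1.14899494e+00,  3.20274924e-01,  1.56567618e+00,  1.10995088e-05,
        1.25736286e+00, -2.00205993e-02]), 'joint_vel': array([ 2.29132308e-03,  1.53572620e-03,  5.19518139e-05, -2.76395446e-03,
       -1.17634587e-03, -5.82043621e-04]), 'effort': array([ 1.41761600e-03, -4.15530145e+01, -2.34161460e+01,  4.52304153e-05,
        8.08623503e-03, -3.86517016e-06]), 'eef_pos': array([ 0.24566452, -0.51936244,  0.2304931 ]), 'ee_rot': array([-3.13987189e+00, -4.50102071e-05,  4.41818515e-01]), 'force': array([-0.76273657, -0.1697581 ,  0.1120025 ]), 'moment': array([ 0.0266591 ,  0.0028592 , -0.01353607]), 'gripper_force': 0.0, 'gripper_width': 0.08552299805167005}
top {'vfov': 44.19733241083236, 'cx': 276.56636541857034, 'cy': 211.1210536900599, 'xyz': array([0.34968514, 0.00178309, 1.42416043]), 'orientation': array([ 0.14797267,  0.01018852, -1.55736   ])}
scene {'vfov': 43.941944342372125, 'cx': 276.1399754725317, 'cy': 213.38387649961797, 'xyz': array([1.48852619, 0.27524846, 0.76138597]), 'orientation': array([ 9.44569923e-01, -1.57995931e-03,  1.85348506e+00])}
```

View pics/top0.png

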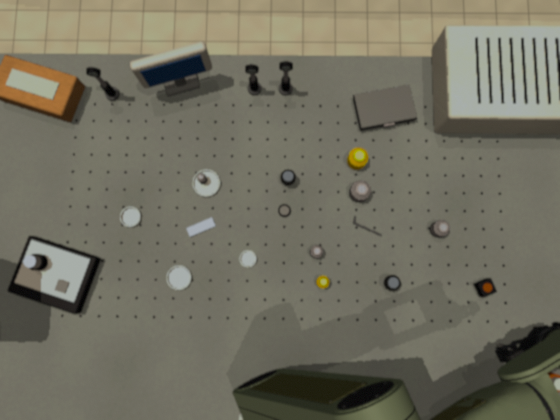

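View pics/scene0.png

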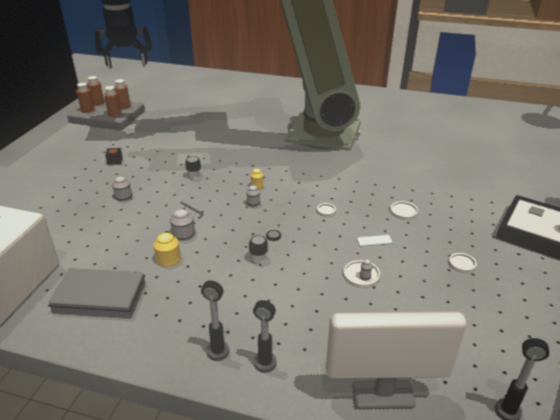

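The top view shows the dishes at (206,183) widest with the small objective in it, (179,278), (131,217) and (248,259). The objectives are at (361,190), (441,229) and (317,252), the yellow look-alikes at (358,158) and (323,282), and the eyepieces at (288,177) and (393,284). The scene view agrees.

```bash
cat > h.py <<'E'
import numpy as np,cv2
from scipy.spatial.transform import Rotation as R
def rot(c): return R.from_euler('xyz',c['orientation']).as_matrix()
def foc(c): return 210/np.tan(np.radians(c['vfov'])/2)
def dirs(c,u,v):
    f=foc(c); u=np.asarray(u,float);v=np.asarray(v,float)
    return np.stack([(u-c['cx'])/f,-(v-c['cy'])/f,-np.ones_like(u)],-1)@rot(c).T
def plane(c,u,v,z):
    d=dirs(c,u,v); return c['xyz']+d*((z-c['xyz'][2])/d[...,2])[...,None]
def cloud(c,d):
    v,u=np.mgrid[:420,:560]; return c['xyz']+dirs(c,u,v)*d[...,None]
def proj(c,P):
    q=(np.asarray(P)-c['xyz'])@rot(c); f=foc(c)
    return np.stack([c['cx']-f*q[...,0]/q[...,2],c['cy']+f*q[...,1]/q[...,2]],-1)
def meet(c1,p1,c2,p2):
    a,b=dirs(c1,*p1),dirs(c2,*p2)
    t=np.linalg.lstsq(np.stack([a,-b],1),c2['xyz']-c1['xyz'],rcond=None)[0]
    x,y=c1['xyz']+a*t[0],c2['xyz']+b*t[1]; return (x+y)/2,np.linalg.norm(x-y)
E
python3 - <<'E'
from station import eyes
from h import *
D={}
for n in("top","scene"):
    z=np.load(n+"0.npz");c=eyes.get_calibration(n);P=cloud(c,z['d']);p=z['p'].astype(int)
    ok=(z['d']>0)&(P[...,0]>.3)&(P[...,0]<.85)&(abs(P[...,1])<.5)
    print(n,"table z",np.median(P[ok][:,2]))
    h=P[...,2]-np.median(P[ok][:,2])
    m=(ok&(h>.018)&(h<.09)).astype(np.uint8)
    k,l,st,ce=cv2.connectedComponentsWithStats(m)
    for i in range(1,k):
        if st[i,4]<25: continue
        q=P[l==i];hh=h[l==i];t=q[hh>hh.max()-.02]
        print(' raised',ce[i].round(),st[i,4],'mid',((q.min(0)+q.max(0))/2)[:2].round(4),'ext',np.ptp(q,0)[:2].round(3),'top z',hh.max().round(4),'col',p[l==i].mean(0).round())
    w=((p.min(2)>150)&ok).astype(np.uint8)
    for cn in cv2.findContours(w,cv2.RETR_EXTERNAL,cv2.CHAIN_APPROX_NONE)[0]:
        if cv2.contourArea(cn)<80: continue
        e=cv2.fitEllipse(cn); q=plane(c,cn[:,0,0],cn[:,0,1],.01)
        (cx,cy),r=cv2.minEnclosingCircle(q[:,:2].astype(np.float32))
        print(' white',np.round(e[0],1),np.round(plane(c,*e[0],.01),4),'circ',round(cx,4),round(cy,4),'diam',round(2*r,4))
E
```

```text
top table z -0.0003129458356896375
 raised [447. 123.] 412 mid [ 0.8179 -0.4591] ext [0.063 0.081] top z 0.0899 col [76. 71. 60.]
 raised [383. 117.] 951 mid [ 0.8211 -0.2849] ext [0.058 0.169] top z 0.0434 col [95. 90. 81.]
 raised [357. 158.] 340 mid [ 0.7063 -0.2007] ext [0.051 0.052] top z 0.0691 col [149. 131.  20.]
 raised [288. 177.] 198 mid [ 0.6487 -0.0099] ext [0.04  0.041] top z 0.0616 col [69. 70. 68.]
 raised [202. 178.] 73 mid [0.6452 0.2264] ext [0.023 0.023] top z 0.0535 col [103.  98.  92.]
 raised [360. 191.] 343 mid [ 0.6147 -0.2076] ext [0.052 0.053] top z 0.0691 col [112. 105.  98.]
 raised [440. 228.] 250 mid [ 0.5153 -0.423 ] ext [0.043 0.043] top z 0.0626 col [104.  98.  91.]
 raised [316. 252.] 132 mid [ 0.4488 -0.0886] ext [0.034 0.032] top z 0.0552 col [113. 106. 100.]
 raised [392. 283.] 217 mid [ 0.3686 -0.2883] ext [0.04  0.042] top z 0.0605 col [68. 70. 68.]
 raised [322. 282.] 135 mid [ 0.3675 -0.1061] ext [0.032 0.034] top z 0.0551 col [150. 134.  30.]
 white [179.2 277.5] [0.3746 0.2811 0.01  ] circ 0.3748 0.2804 diam 0.0595
 white [248.2 258.4] [0.4
[... 1109 characters left out ...]
0067] ext [0.043 0.041] top z 0.0572 col [91. 91. 86.]
 raised [366. 268.] 166 mid [0.6535 0.2301] ext [0.021 0.023] top z 0.0516 col [134. 129. 124.]
 raised [110. 278.] 1066 mid [ 0.823  -0.2806] ext [0.054 0.167] top z 0.0382 col [129. 126. 120.]
 white [361.7 271.3] [0.642  0.2209 0.01  ] circ 0.6389 0.2228 diam 0.0873
 white [462.7 260.7] [0.5455 0.4281 0.01  ] circ 0.5448 0.4278 diam 0.0605
 white [374.3 239.4] [0.5252 0.2323 0.01  ] circ 0.524 0.232 diam 0.0838
 white [ 19.8 218.4] [ 0.6855 -0.6047  0.01  ] circ 0.6904 -0.6097 diam 0.119
 white [326.1 207.5] [0.4316 0.0997 0.01  ] circ 0.4312 0.0999 diam 0.0535
 white [404.2 208.2] [0.3793 0.2875 0.01  ] circ 0.3784 0.2876 diam 0.0727
```

The two views agree to about 6 mm, which is good enough for the approach. I'll go towards the small objective and square the tool to the world axes on the way.

Emit:
move_arm --pt "4.1 -3 0 0 0 8 1" --pt "8.2 -6 0 0 0 16 1" --pt "12.3 -9 0 0 0 25.3 1" --pt "16.4 -12 0 0 0 25.3 1" --pt "20.5 -15 0 0 0 25.3 1" --pt "24.6 -18 0 0 0 25.3 1" --pt "28.7 -21 0 0 0 25.3 1" --pt "32.8 -24 0 0 0 25.3 1"

```text
time_s: 0.9
eef_pos: [0.4353, -0.1696, 0.2312]
ee_rot: [3.142, 0.0, 0.0]
force: [1.3, -0.3, -0.6]
gripper_width: 0.0857
gripper_force: 0.0
```

Emit:
move_arm --pt "2 -4.6 0 0 0 0 1" --pt "4 -9.2 0 0 0 0 1" --pt "6 -13.8 0 0 0 0 1" --pt "8 -18.4 0 0 0 0 1" --pt "10 -23 0 0 0 0 1" --pt "12 -27.6 0 0 0 0 1" --pt "14 -32 0 0 0 0 1" --pt "16 -36 0 0 0 0 1"

```text
time_s: 1.7
eef_pos: [0.5951, 0.1909, 0.2308]
ee_rot: [3.141, 0.001, 0.001]
force: [1.1, 0.6, 0.2]
gripper_width: 0.0854
gripper_force: 0.0
```

Run:
```python
from station import ctrl, eyes
import cv2,numpy as np
c=eyes.get_calibration("wrist");s=ctrl.observe()
p,d=eyes.capture("wrist");print(c,s['eef_pos'],s['ee_rot'])
cv2.imwrite("pics/w1.png",p[:,:,::-1]);np.savez("w1.npz",p=p,d=d,**c)
```

```text
{'vfov': 64.53811007829218, 'cx': 283.21890811644187, 'cy': 208.29300684377046, 'xyz': array([0.67026445, 0.19081731, 0.37402817]), 'orientation': array([-3.05707661e-01,  3.39365437e-04, -1.56909019e+00])} [0.59505506 0.19089937 0.23076863] [3.14132342e+00 7.46001250e-04 1.24900655e-03]
```

View pics/w1.png

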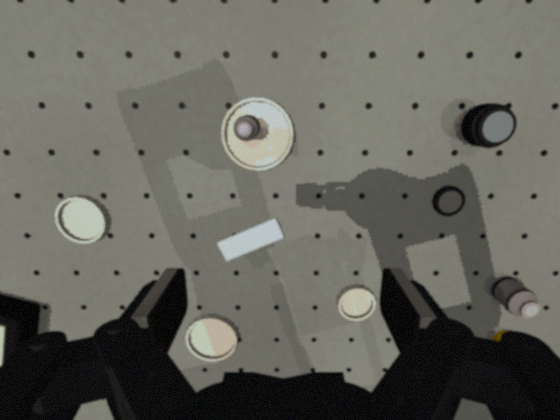

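The wrist view shows all four dishes: (258,133) widest with the small objective at (246,127), (80,220) medium, (212,338) large and (356,303) small. The medium objective is at (515,297). Next I measure from this view.

```bash
cat > look.py <<'E'
from h import *
from station import ctrl, eyes
def grab(name="wrist"):
    c=eyes.get_calibration(name); p,d=eyes.capture(name); return c,p,d
def circ(q):  # least squares circle
    A=np.c_[2*q[:,:2],np.ones(len(q))];s=np.linalg.lstsq(A,(q[:,:2]**2).sum(1),rcond=None)[0]
    return s[0],s[1],np.sqrt(s[2]+s[0]**2+s[1]**2)*2
def report(c,p,d):
    P=cloud(c,d);p=p.astype(int)
    ok=(d>.12)&(P[...,2]<.1)
    z0=np.median(P[ok][:,2]);h=P[...,2]-z0
    print("table z",z0.round(4))
    m=(ok&(h>.018)&(h<.08)).astype(np.uint8)
    k,l,st,ce=cv2.connectedComponentsWithStats(m)
    for i in range(1,k):
        if st[i,4]<150: continue
        q=P[l==i];hh=h[l==i];top=np.percentile(hh,99.5)
        t=q[hh>top-.006]
        s=q[(hh>.018)&(hh<top-.018)]
        print(' raised',ce[i].round(),st[i,4],'mid',((q.min(0)+q.max(0))/2)[:2].round(4),'topcentre',((t.min(0)+t.max(0))/2)[:2].round(4),'side circle',np.round(circ(s),4) if len(s)>20 else '','top',top.round(4),'col',p[l==i].mean(0).round())
    w=((p.min(2)>135)&(p[...,0]-p[...,2]<90)&ok&(h<.018)).astype(np.uint8)
    for cn in cv2.findContours(w,cv2.RETR_EXTERNAL,cv2.CHAIN_APPROX_NONE)[0]:
        if cv2.contourArea(cn)<400: continue
        cn=cv2.convexHull(cn);e=cv2.fitEllipse(cn)
        rim=[]
        msk=np.zeros(w.shape,np.uint8);cv2.drawContours(msk,[cn],-1,1,-1)
        print(' white',np.round(e[0],1),'at',plane(c,*e[0],z0+.01)[:2].round(4),'circ',np.round(circ(plane(c,cn[:,0,0],cn[:,0,1],z0+.01)),4),'rim h',np.percentile(h[msk>0],[50,90]).round(4))
E
python3 - <<'E'
from look import *
z=np.load('w1.npz');c={k:z[k] for k in('vfov','cx','cy','xyz','orientation')}
report(c,z['p'],z['d'])
E
```

```text
table z 0.001
 raised [488. 125.] 1972 mid [ 0.6495 -0.007 ] topcentre [ 0.65   -0.0088] side circle [ 0.6499 -0.0092  0.0412] top 0.0559 col [61. 62. 61.]
 raised [246. 128.] 509 mid [0.6468 0.2277] topcentre [0.6466 0.2278] side circle  top 0.0509 col [114. 109. 106.]
 raised [519. 300.] 1044 mid [ 0.449  -0.0861] topcentre [ 0.4496 -0.0872] side circle [ 0.4485 -0.0883  0.0329] top 0.0515 col [102.  96.  92.]
 raised [ 13. 329.] 1407 mid [0.4008 0.5197] topcentre [0.3982 0.5192] side circle [0.4113 0.525  0.0451] top 0.0443 col [31. 32. 30.]
 white [210.1 339.8] at [0.3752 0.2861] circ [0.3744 0.2861 0.0667] rim h [0.0045 0.01  ]
 white [356.6 304.6] at [0.4287 0.0981] circ [0.4283 0.098  0.0469] rim h [0.0046 0.0102]
 white [250.3 240.1] at [0.5163 0.2295] circ [0.5142 0.2292 0.0767] rim h [0.0059 0.0069]
 white [ 79.1 220. ] at [0.541  0.4271] circ [0.5404 0.4271 0.0573] rim h [0.0045 0.0102]
 white [256.6 133.2] at [0.6398 0.2194] circ [0.6385 0.2194 0.0769] rim h [0.0044 0.0386]
```

Emit:
move_arm --pt "3 -2 3 0 0 0 1" --pt "5.15 -3.7 7 0 0 0 1" --pt "5.15 -3.7 11 0 0 0 1" --pt "5.15 -3.7 15 0 0 0 1" --pt "5.15 -3.7 15 0 0 0 1"

```text
time_s: 2.25
eef_pos: [0.6419, 0.224, 0.0743]
ee_rot: [3.137, 0.014, 0.0]
force: [-1.2, 0.2, 0.3]
gripper_width: 0.0852
gripper_force: 0.0
```

Run:
```python
from look import *
c,p,d=grab();print(ctrl.observe()['eef_pos']);report(c,p,d);cv2.imwrite("pics/w2.png",p[:,:,::-1])
```

```text
[0.64424603 0.22466697 0.07821208]
table z 0.0009
 raised [276. 225.] 1598 mid [0.6477 0.2281] topcentre [0.6473 0.2279] side circle [0.6469 0.2279 0.0234] top 0.0508 col [98. 93. 90.]
 white [285.3 361.5] at [0.5272 0.2218] circ [0.5284 0.2284 0.0636] rim h [0.0059 0.0068]
 white [ 10.3 338.6] at [0.549  0.4267] circ [0.5468 0.4236 0.0443] rim h [0.0044 0.0106]
 white [285.3 260.5] at [0.6134 0.2221] circ [0.6282 0.2199 0.0449] rim h [0.004  0.0048]
 white [285.3 201. ] at [0.6561 0.2222] circ [0.6441 0.2209 0.0679] rim h [0.0045 0.0221]
```

View pics/w2.png

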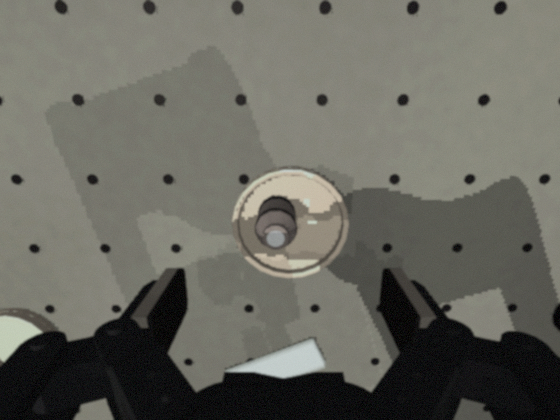

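The small objective is at (276,225) in the widest dish, between and ahead of the open fingers. I'll let the arm settle and check the offset.

Emit:
move_arm --pt "0 0 0 0 0 0 1" --pt "0 0 0 0 0 0 1" --pt "0 0 0 0 0 0 1"

```text
time_s: 2.6
eef_pos: [0.6476, 0.2258, 0.084]
ee_rot: [-3.14, -0.004, 0.0]
force: [-0.2, -0.3, 0.5]
gripper_width: 0.0856
gripper_force: 0.0
```

Emit:
move_arm --pt "0 -0.2 1.5 0 0 0 1" --pt "0 -0.2 3.5 0 0 0 1" --pt "0 -0.2 5.5 0 0 0 1" --pt "0 -0.2 6.5 0 0 0 1" --pt "0 -0.2 6.8 0 0 0 1" --pt "0 -0.2 6.8 0 0 0 1" --pt "0 -0.2 6.8 0 0 0 1" --pt "0 -0.2 6.8 0 0 0 1"

```text
time_s: 3.4
eef_pos: [0.647, 0.2277, 0.0143]
ee_rot: [-3.141, -0.002, 0.0]
force: [0.3, 0.5, 0.6]
gripper_width: 0.0854
gripper_force: 0.0
```

Run:
```python
from look import *
print(ctrl.observe()['eef_pos'])
c,p,d=grab();report(c,p,d)
```

```text
[0.6469777  0.22774295 0.01433526]
table z 0.0009
 raised [282. 288.] 3517 mid [0.6489 0.2281] topcentre [0.6475 0.228 ] side circle [0.6471 0.2279 0.0233] top 0.0505 col [81. 77. 74.]
 raised [168. 299.] 1910 mid [0.6455 0.2767] topcentre [0.6453 0.2765] side circle [0.6465 0.2761 0.0181] top 0.0563 col [29. 28. 26.]
 raised [399. 300.] 1920 mid [0.6456 0.178 ] topcentre [0.6455 0.1782] side circle [0.6466 0.1787 0.018 ] top 0.0563 col [25. 24. 22.]
 white [283.8 232. ] at [0.6642 0.2273] circ [0.6467 0.222  0.0628] rim h [0.0045 0.0103]
```

Centred and settled, so I'll close.

Emit:
move_arm --pt "0 0 0 0 0 0 -0.3" --pt "0 0 0 0 0 0 -0.5" --pt "0 0 0 0 0 0 -0.7" --pt "0 0 0 0 0 0 -1" --pt "0 0 0 0 0 0 -1" --pt "0 0 0 0 0 0 -1" --pt "0 0 0 0 0 0 -1" --pt "0 0 0 0 0 0 -1" --newtons 30

```text
time_s: 4.25
eef_pos: [0.6464, 0.2275, 0.0134]
ee_rot: [3.142, -0.0, 0.0]
force: [1.1, -0.8, 2.0]
gripper_width: 0.0226
gripper_force: 29.5
```

Emit:
move_arm --pt "0 0 -1 0 0 0 -1" --pt "0 0 -3 0 0 0 -1" --pt "0 0 -6 0 0 0 -1" --pt "-3 1.8 -9 0 0 0 -1" --pt "-7 4.2 -10 0 0 0 -1" --pt "-11 6.6 -10 0 0 0 -1" --pt "-15 9 -10 0 0 0 -1" --pt "-18.5 11 -10 0 0 0 -1"

```text
time_s: 5.05
eef_pos: [0.459, 0.1164, 0.1138]
ee_rot: [3.141, 0.0, 0.0]
force: [0.5, 0.0, -0.7]
gripper_width: 0.0233
gripper_force: 29.5
```

Emit:
move_arm --pt "-2.4 1.3 0 0 0 0 -1" --pt "-3.3 2 1 0 0 0 -1" --pt "-3.3 2 3 0 0 0 -1" --pt "-3.3 2 4 0 0 0 -1" --pt "-3.3 2 4 0 0 0 -1" --pt "-3.3 2 4 0 0 0 -1" --pt "-3.3 2 4 0 0 0 -1" --pt "-3.3 2 4 0 0 0 -1"

```text
time_s: 5.85
eef_pos: [0.429, 0.0977, 0.0738]
ee_rot: [-3.141, -0.001, 0.0]
force: [-0.4, -0.2, -0.2]
gripper_width: 0.023
gripper_force: 29.5
```

Run:
```python
from look import *
print(ctrl.observe()['eef_pos'])
c,p,d=grab();report(c,p,d);cv2.imwrite("pics/w3.png",p[:,:,::-1])
```

```text
[0.42895872 0.09767082 0.07379736]
table z 0.0009
 raised [284. 250.] 669 mid [0.4374 0.0974] topcentre [0.4373 0.0974] side circle  top 0.0799 col [58. 55. 52.]
 raised [556. 314.] 160 mid [ 0.3658 -0.0906] topcentre [ 0.3656 -0.0906] side circle  top 0.0253 col [89. 70.  2.]
 white [473.1 322.1] at [ 0.3526 -0.0407] circ [ 0.3437 -0.0401  0.0589] rim h [-0.0001  0.0006]
 white [ 22.8 296.9] at [0.3731 0.2823] circ [0.3726 0.2871 0.0722] rim h [0.0043 0.0098]
 white [281.3 221.4] at [0.4302 0.0988] circ [0.4289 0.0985 0.0469] rim h [0.0042 0.0099]
 white [ 57.6 129.3] at [0.4892 0.2342] circ [0.4729 0.2254 0.1313] rim h [0.0004 0.0062]
 white [260.1  84.6] at [0.5147 0.1111] circ [0.5015 0.1164 0.1625] rim h [-0.0001  0.0008]
```

View pics/w3.png

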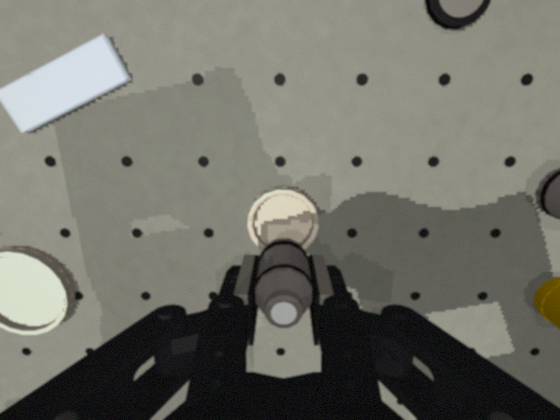

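The small dish is at (282,221), just under the upright held objective. I'll lower it slowly.

Emit:
move_arm --pt "0 -0.1 1.5 0 0 0 -1" --pt "0 -0.1 3 0 0 0 -1" --pt "0 -0.1 4.2 0 0 0 -1" --pt "0 -0.1 5 0 0 0 -1" --pt "0 -0.1 5.5 0 0 0 -1" --pt "0 -0.1 5.8 0 0 0 -1" --pt "0 -0.1 5.9 0 0 0 -1" --pt "0 -0.1 5.95 0 0 0 -1"

```text
time_s: 6.7
eef_pos: [0.4286, 0.0985, 0.014]
ee_rot: [-3.142, -0.001, 0.0]
force: [0.6, -0.1, -0.6]
gripper_width: 0.0228
gripper_force: 29.5
```

Emit:
move_arm --pt "0 0 0 0 0 0 -1" --pt "0 0 0 0 0 0 -1"

```text
time_s: 6.9
eef_pos: [0.4285, 0.0985, 0.014]
ee_rot: [-3.142, -0.001, 0.0]
force: [0.0, -0.4, -0.7]
gripper_width: 0.0228
gripper_force: 29.5
```

Emit:
move_arm --pt "0 0 0 0 0 0 -0.3" --pt "0 0 0 0 0 0 0.3" --pt "0 0 0 0 0 0 1" --pt "0 0 0 0 0 0 1" --pt "0 0 0 0 0 0 1" --pt "0 0 -2 0 0 0 1" --pt "0 0 -6 0 0 0 1" --pt "0 0 -10 0 0 0 1"

```text
time_s: 7.7
eef_pos: [0.4276, 0.0983, 0.1145]
ee_rot: [3.141, 0.002, 0.0]
force: [1.2, 0.1, 0.2]
gripper_width: 0.0852
gripper_force: 0.0
```

Emit:
move_arm --pt "0.5 4 -1 0 0 0 1" --pt "1 8 -1 0 0 0 1" --pt "1.5 12 -1 0 0 0 1" --pt "2 16 -1 0 0 0 1" --pt "2 18.6 -1 0 0 0 1" --pt "2 18.6 -1 0 0 0 1" --pt "2 18.6 -1 0 0 0 1" --pt "2 18.6 -1 0 0 0 1"

```text
time_s: 8.5
eef_pos: [0.4481, -0.0867, 0.1237]
ee_rot: [-3.141, 0.0, 0.001]
force: [-0.9, 0.5, -0.9]
gripper_width: 0.0854
gripper_force: 0.0
```

Run:
```python
from look import *
print(ctrl.observe()['eef_pos'])
c,p,d=grab();report(c,p,d);cv2.imwrite("pics/w4.png",p[:,:,::-1])
```

```text
[ 0.44811059 -0.0867311   0.12369432]
table z 0.0009
 raised [285. 209.] 1853 mid [ 0.4488 -0.0885] topcentre [ 0.4488 -0.0887] side circle [ 0.4484 -0.0884  0.0334] top 0.0518 col [114. 108. 105.]
 raised [ 39. 233.] 1466 mid [0.4295 0.0957] topcentre [0.4297 0.0974] side circle [0.4291 0.0978 0.023 ] top 0.0507 col [92. 88. 84.]
 raised [306. 303.] 1740 mid [ 0.37   -0.1053] topcentre [ 0.3682 -0.1053] side circle [ 0.3676 -0.1052  0.0334] top 0.0516 col [165. 139.  20.]
 raised [533. 309.] 2823 mid [ 0.3696 -0.2842] topcentre [ 0.3683 -0.2833] side circle [ 0.3685 -0.2869  0.0379] top 0.0557 col [46. 47. 46.]
 white [ 57.2 223.4] at [0.4292 0.0984] circ [0.4286 0.0984 0.0476] rim h [0.0102 0.036 ]
```

View pics/w4.png

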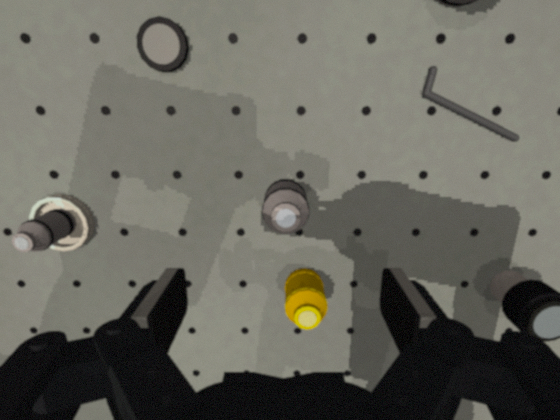

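The medium objective is at (285,209) with its yellow look-alike at (306,303), clear of the fingers. The small objective stands centred in its dish at (55,225). I'll grasp the medium one.

Emit:
move_arm --pt "0 0.2 2 0 0 0 1" --pt "0 0.2 5 0 0 0 1" --pt "0 0.2 8 0 0 0 1" --pt "0 0.2 10 0 0 0 1" --pt "0 0.2 11 0 0 0 1" --pt "0 0.2 11.3 0 0 0 1" --pt "0 0.2 11.3 0 0 0 1" --pt "0 0.2 11.3 0 0 0 1"

```text
time_s: 9.35
eef_pos: [0.4492, -0.0895, 0.0117]
ee_rot: [3.141, -0.002, 0.001]
force: [-1.0, -0.6, -0.7]
gripper_width: 0.0854
gripper_force: 0.0
```

Emit:
move_arm --pt "0 0 0 0 0 0 0.2" --pt "0 0 0 0 0 0 0" --pt "0 0 0 0 0 0 -0.2" --pt "0 0 0 0 0 0 -0.5" --pt "0 0 0 0 0 0 -1" --pt "0 0 0 0 0 0 -1" --pt "0 0 0 0 0 0 -1" --pt "0 0 0 0 0 0 -1" --newtons 35

```text
time_s: 10.15
eef_pos: [0.4485, -0.0896, 0.0113]
ee_rot: [3.141, -0.001, 0.0]
force: [-0.6, 1.6, 5.4]
gripper_width: 0.0329
gripper_force: 34.8
```

Emit:
move_arm --pt "0 0 -1 0 0 0 -1" --pt "0 0 -3 0 0 0 -1" --pt "0 0 -6 0 0 0 -1" --pt "0.5 -3 -9 0 0 0 -1" --pt "1.2 -7 -10 0 0 0 -1" --pt "2 -11.5 -10 0 0 0 -1" --pt "2.8 -16 -10 0 0 0 -1" --pt "3.6 -20.5 -10 0 0 0 -1"

```text
time_s: 10.95
eef_pos: [0.4843, 0.1171, 0.1114]
ee_rot: [3.141, -0.001, 0.0]
force: [1.0, -1.2, -1.9]
gripper_width: 0.0328
gripper_force: 35.3
```

Emit:
move_arm --pt "0.8 -4.5 0 0 0 0 -1" --pt "1.6 -9 0 0 0 0 -1" --pt "2.4 -13.5 0 0 0 0 -1" --pt "3.2 -18 0 0 0 0 -1" --pt "4 -22.5 0 0 0 0 -1" --pt "4.8 -27 0 0 0 0 -1" --pt "5.4 -30 1 0 0 0 -1" --pt "5.6 -31.2 2 0 0 0 -1"

```text
time_s: 11.75
eef_pos: [0.5404, 0.4306, 0.0905]
ee_rot: [-3.14, -0.001, 0.003]
force: [0.3, -0.8, -1.7]
gripper_width: 0.0324
gripper_force: 35.3
```

Emit:
move_arm --pt "0 0 1 0 0 0 -1" --pt "0 0 1 0 0 0 -1" --pt "0 0 1 0 0 0 -1" --pt "0 0 1 0 0 0 -1"

```text
time_s: 12.15
eef_pos: [0.5406, 0.4262, 0.0815]
ee_rot: [3.142, -0.0, -0.001]
force: [-0.3, 0.6, -2.0]
gripper_width: 0.033
gripper_force: 35.3
```

Run:
```python
from look import *
print(ctrl.observe()['eef_pos'])
c,p,d=grab();report(c,p,d);cv2.imwrite("pics/w5.png",p[:,:,::-1])
```

```text
[0.54061182 0.42617894 0.08150854]
table z 0.0009
 raised [284. 238.] 438 mid [0.5508 0.4258] topcentre [0.5508 0.4258] side circle  top 0.08 col [49. 46. 43.]
 raised [ 31. 358.] 4229 mid [0.4376 0.5996] topcentre [0.4346 0.5993] side circle [0.4459 0.6021 0.042 ] top 0.0443 col [74. 75. 69.]
 raised [165. 402.] 743 mid [0.4053 0.5145] topcentre [0.4115 0.5151] side circle [0.4241 0.5735 0.1408] top 0.0438 col [30. 30. 29.]
 white [513.2 293.7] at [0.4826 0.2574] circ [0.4806 0.2597 0.0946] rim h [0.0002 0.0059]
 white [197.  242.2] at [0.5237 0.4862] circ [0.5259 0.4846 0.0429] rim h [0.     0.0009]
 white [280.  215.3] at [0.5435 0.4282] circ [0.5411 0.4274 0.0569] rim h [0.0042 0.0101]
 white [232.2 147.4] at [0.5891 0.4586] circ [0.5586 0.4386 0.3616] rim h [-0.      0.0012]
```

View pics/w5.png

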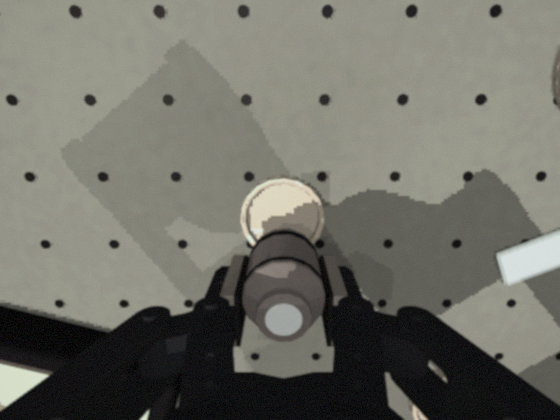

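The medium objective is upright in the gripper over its dish, whose rim is centred at (281,215). I'll lower it, release and rise.

Emit:
move_arm --pt "0 -0.1 1.5 0 0 0 -1" --pt "0 -0.1 3.5 0 0 0 -1" --pt "0 -0.1 5 0 0 0 -1" --pt "0 -0.1 5.8 0 0 0 -1" --pt "0 -0.1 6.2 0 0 0 -1" --pt "0 -0.1 6.4 0 0 0 -1" --pt "0 -0.1 6.5 0 0 0 -1" --pt "0 -0.1 6.55 0 0 0 -1"

```text
time_s: 13.0
eef_pos: [0.5406, 0.4288, 0.0158]
ee_rot: [-3.141, -0.001, 0.0]
force: [1.0, -0.5, -1.3]
gripper_width: 0.0329
gripper_force: 35.3
```

Emit:
move_arm --pt "0 0 0 0 0 0 -1" --pt "0 0 0 0 0 0 -1"

```text
time_s: 13.2
eef_pos: [0.5405, 0.4286, 0.0157]
ee_rot: [-3.141, -0.001, 0.0]
force: [-0.8, 0.5, -1.4]
gripper_width: 0.0329
gripper_force: 35.3
```

Emit:
move_arm --pt "0 0 0 0 0 0 0" --pt "0 0 0 0 0 0 0.5" --pt "0 0 0 0 0 0 1" --pt "0 0 0 0 0 0 1" --pt "0 0 0 0 0 0 1" --pt "0 0 -2 0 0 0 1" --pt "0 0 -6 0 0 0 1" --pt "0 0 -10 0 0 0 1"

```text
time_s: 14.0
eef_pos: [0.5398, 0.4281, 0.1155]
ee_rot: [3.14, 0.002, 0.0]
force: [0.8, 1.2, -0.3]
gripper_width: 0.0855
gripper_force: 0.0
```

Emit:
move_arm --pt "0 0 -2 0 0 0 1" --pt "0.5 3 -3 0 0 0 1" --pt "1 7 -3 0 0 0 1" --pt "1.5 11.5 -3 0 0 0 1" --pt "2 16 -3 0 0 0 1" --pt "2.5 20.5 -3 0 0 0 1" --pt "3 25 -3 0 0 0 1" --pt "3.5 29.5 -3 0 0 0 1"

```text
time_s: 14.8
eef_pos: [0.5753, 0.1317, 0.1455]
ee_rot: [3.142, -0.001, 0.0]
force: [0.4, 0.1, -0.1]
gripper_width: 0.0852
gripper_force: 0.0
```

Emit:
move_arm --pt "0.5 4.5 0 0 0 0 1" --pt "1 9 0 0 0 0 1" --pt "1.5 13.5 0 0 0 0 1" --pt "2 18 0 0 0 0 1" --pt "2.5 22.5 0 0 0 0 1" --pt "3 27 0 0 0 0 1" --pt "3.5 31.5 0 0 0 0 1" --pt "4 34 0 0 0 0 1"

```text
time_s: 15.6
eef_pos: [0.6152, -0.2101, 0.1454]
ee_rot: [3.14, -0.0, -0.002]
force: [-0.4, 0.7, -0.5]
gripper_width: 0.0855
gripper_force: 0.0
```

Emit:
move_arm --pt "0 0 0 0 0 0 1" --pt "0 0 0 0 0 0 1" --pt "0 0 0 0 0 0 1" --pt "0 0 0 0 0 0 1"

```text
time_s: 16.0
eef_pos: [0.6154, -0.2051, 0.1455]
ee_rot: [-3.141, 0.0, 0.002]
force: [-0.3, 0.0, 0.1]
gripper_width: 0.0857
gripper_force: 0.0
```

Run:
```python
from look import *
print(ctrl.observe()['eef_pos'])
c,p,d=grab();report(c,p,d);cv2.imwrite("pics/w6.png",p[:,:,::-1])
```

```text
[ 0.61535505 -0.20506791  0.14546902]
table z 0.001
 raised [278.  76.] 5347 mid [ 0.7077 -0.2017] topcentre [ 0.7074 -0.2018] side circle [ 0.7076 -0.2016  0.0539] top 0.0638 col [192. 174.  29.]
 raised [ 27. 159.] 3011 mid [ 0.65   -0.0158] topcentre [ 0.6498 -0.0142] side circle [ 0.6499 -0.0097  0.0406] top 0.0559 col [51. 52. 51.]
 raised [286. 203.] 4084 mid [ 0.6158 -0.2072] topcentre [ 0.6153 -0.2072] side circle [ 0.6149 -0.207   0.0539] top 0.0637 col [120. 114. 110.]
 raised [528. 310.] 2857 mid [ 0.5191 -0.4203] topcentre [ 0.5162 -0.4216] side circle [ 0.5153 -0.423   0.0431] top 0.0575 col [109. 103.  99.]
```

View pics/w6.png

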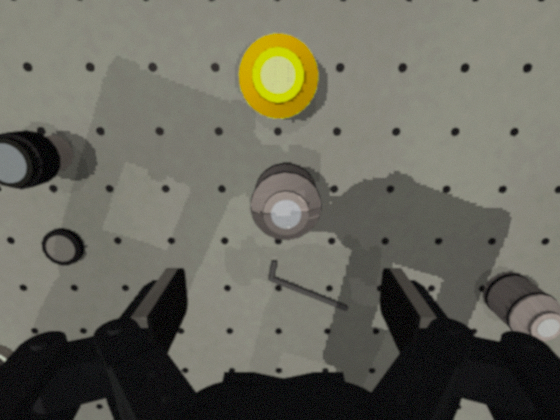

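The widest objective is at (286,203) with the yellow one at (278,76), clear in x. The Allen key around (310,290) is out of the fingers' way.

Emit:
move_arm --pt "0 0.2 3 0 0 0 1" --pt "0 0.2 6 0 0 0 1" --pt "0 0.2 9 0 0 0 1" --pt "0 0.2 11.5 0 0 0 1" --pt "0 0.2 13 0 0 0 1" --pt "0 0.2 13.6 0 0 0 1" --pt "0 0.2 13.6 0 0 0 1" --pt "0 0.2 13.6 0 0 0 1"

```text
time_s: 16.85
eef_pos: [0.6163, -0.2086, 0.0106]
ee_rot: [3.141, -0.002, 0.0]
force: [0.6, -0.1, -0.0]
gripper_width: 0.0854
gripper_force: 0.0
```

Emit:
move_arm --pt "0 0 0 0 0 0 0.7" --pt "0 0 0 0 0 0 0.5" --pt "0 0 0 0 0 0 0.3" --pt "0 0 0 0 0 0 0.1" --pt "0 0 0 0 0 0 -0.5" --pt "0 0 0 0 0 0 -1" --pt "0 0 0 0 0 0 -1" --pt "0 0 0 0 0 0 -1" --newtons 50

```text
time_s: 17.65
eef_pos: [0.6159, -0.2084, 0.0105]
ee_rot: [3.142, -0.001, -0.0]
force: [-0.9, 2.2, 6.3]
gripper_width: 0.0531
gripper_force: 53.3
```

Emit:
move_arm --pt "0 0 -1 0 0 0 -1" --pt "0 0 -3 0 0 0 -1" --pt "0 0 -6 0 0 0 -1" --pt "0 0 -9 0 0 0 -1" --pt "0 0 -11 0 0 0 -1" --pt "0 -2 -12 0 0 0 -1" --pt "0.2 -5 -12 0 0 0 -1" --pt "0.5 -9 -12 0 0 0 -1"

```text
time_s: 18.45
eef_pos: [0.6197, -0.1179, 0.1291]
ee_rot: [3.141, 0.001, -0.002]
force: [0.6, 0.1, -3.1]
gripper_width: 0.0527
gripper_force: 53.1
```

Emit:
move_arm --pt "0.2 -4 0 0 0 0 -1" --pt "0.4 -8.4 0 0 0 0 -1" --pt "0.6 -12.8 0 0 0 0 -1" --pt "0.8 -17.2 0 0 0 0 -1" --pt "1 -21.6 0 0 0 0 -1" --pt "1.3 -26 0 0 0 0 -1" --pt "1.6 -30 0 0 0 0 -1" --pt "1.8 -32.5 0 0 0 0 -1"

```text
time_s: 19.25
eef_pos: [0.6368, 0.2104, 0.1283]
ee_rot: [-3.141, 0.002, 0.003]
force: [1.0, 0.0, -2.6]
gripper_width: 0.0527
gripper_force: 53.1
```

Emit:
move_arm --pt "0 -1.2 1 0 0 0 -1" --pt "0 -1.2 2.5 0 0 0 -1" --pt "0 -1.2 4 0 0 0 -1" --pt "0 -1.2 4 0 0 0 -1" --pt "0 -1.2 4 0 0 0 -1" --pt "0 -1.2 4 0 0 0 -1"

```text
time_s: 19.85
eef_pos: [0.6387, 0.2182, 0.0899]
ee_rot: [-3.141, -0.001, -0.0]
force: [0.2, 0.2, -2.6]
gripper_width: 0.0526
gripper_force: 53.2
```

Run:
```python
from look import *
print(ctrl.observe()['eef_pos'])
c,p,d=grab();report(c,p,d);cv2.imwrite("pics/w7.png",p[:,:,::-1])
```

```text
[0.63867032 0.21819867 0.08986144]
table z 0.0009
 raised [ 13. 346.] 1338 mid [0.5414 0.4214] topcentre [0.5391 0.416 ] side circle [0.5405 0.4277 0.0325] top 0.0455 col [66. 62. 59.]
 white [ 25.  331.2] at [0.5416 0.4229] circ [0.5402 0.4256 0.056 ] rim h [0.0102 0.0258]
 white [227.9 213.5] at [0.64  0.257] circ [0.6333 0.2489 0.1167] rim h [0.0015 0.01  ]
 white [458.8 117.3] at [0.7054 0.1048] circ [0.7023 0.1075 0.11  ] rim h [-0.0002  0.0007]
```

View pics/w7.png

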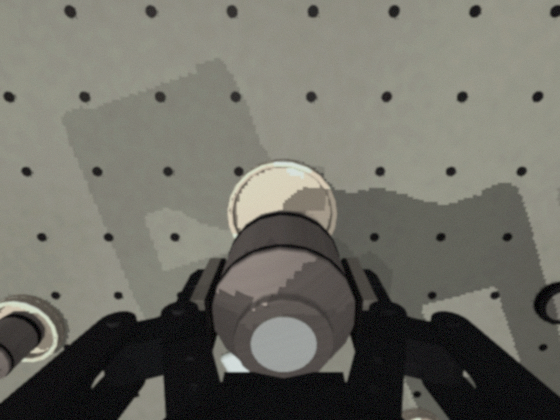

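The widest objective is upright, with its dish rim spanning (229..337, 207). It is aligned to about 1 mm, so I'll lower it.

Emit:
move_arm --pt "0.1 -0.1 1.5 0 0 0 -1" --pt "0.1 -0.1 3.5 0 0 0 -1" --pt "0.1 -0.1 5.5 0 0 0 -1" --pt "0.1 -0.1 6.6 0 0 0 -1" --pt "0.1 -0.1 7.1 0 0 0 -1" --pt "0.1 -0.1 7.3 0 0 0 -1" --pt "0.1 -0.1 7.4 0 0 0 -1" --pt "0.1 -0.1 7.45 0 0 0 -1"

```text
time_s: 20.7
eef_pos: [0.6399, 0.2197, 0.0156]
ee_rot: [-3.141, -0.002, 0.0]
force: [0.1, -0.1, -2.5]
gripper_width: 0.0525
gripper_force: 53.2
```

Emit:
move_arm --pt "0 0 0 0 0 0 -1" --pt "0 0 0 0 0 0 -1"

```text
time_s: 20.9
eef_pos: [0.6396, 0.2196, 0.0154]
ee_rot: [-3.141, -0.001, 0.0]
force: [-0.3, -0.1, -2.9]
gripper_width: 0.0527
gripper_force: 53.2
```

Emit:
move_arm --pt "0 0 0.1 0 0 0 -1" --pt "0 0 0.1 0 0 0 0.5" --pt "0 0 0.1 0 0 0 1" --pt "0 0 0.1 0 0 0 1" --pt "0 0 0.1 0 0 0 1" --pt "0 0 -2 0 0 0 1" --pt "0 0 -6 0 0 0 1" --pt "0 0 -10 0 0 0 1"

```text
time_s: 21.7
eef_pos: [0.6388, 0.2193, 0.1151]
ee_rot: [3.141, 0.002, 0.0]
force: [0.9, 0.6, 0.2]
gripper_width: 0.0853
gripper_force: 0.0
```

Emit:
move_arm --pt "0 0 -2 0 0 0 1" --pt "-0.5 3 -3 0 0 0 1" --pt "-1.3 7 -3 0 0 0 1" --pt "-2.2 11.5 -3 0 0 0 1" --pt "-3 16 -3 0 0 0 1" --pt "-4 20.5 -3 0 0 0 1" --pt "-4.8 25 -3 0 0 0 1" --pt "-5.6 29.5 -3 0 0 0 1"

```text
time_s: 22.5
eef_pos: [0.5828, -0.0772, 0.1451]
ee_rot: [3.141, -0.001, 0.0]
force: [1.2, -0.6, -0.4]
gripper_width: 0.0855
gripper_force: 0.0
```

Emit:
move_arm --pt "-0.9 4.5 0 0 0 0 1" --pt "-1.8 9 0 0 0 0 1" --pt "-2.6 13.5 0 0 0 0 1" --pt "-3.5 18 0 0 0 0 1" --pt "-4.4 22.5 0 0 0 0 1" --pt "-5.3 27 0 0 0 0 1" --pt "-6.2 31.5 0 0 0 0 1" --pt "-6.8 34.5 0 0 0 0 1"

```text
time_s: 23.3
eef_pos: [0.5144, -0.4236, 0.1449]
ee_rot: [3.14, -0.0, -0.002]
force: [0.4, -0.3, 0.3]
gripper_width: 0.0856
gripper_force: 0.0
```

Emit:
move_arm --pt "0 0 0 0 0 0 1" --pt "0 0 0 0 0 0 1" --pt "0 0 0 0 0 0 1" --pt "0 0 0 0 0 0 1"

```text
time_s: 23.7
eef_pos: [0.5159, -0.4191, 0.145]
ee_rot: [-3.141, 0.0, 0.002]
force: [0.3, -0.2, 0.3]
gripper_width: 0.085
gripper_force: 0.0
```

Run:
```python
from look import *
print(ctrl.observe()['eef_pos'])
c,p,d=grab();report(c,p,d);cv2.imwrite("pics/w8.png",p[:,:,::-1])
```

```text
[ 0.51593592 -0.41909292  0.14499005]
table z 0.0009
 raised [288. 203.] 2665 mid [ 0.5156 -0.4229] topcentre [ 0.5153 -0.4231] side circle [ 0.5149 -0.4231  0.0439] top 0.0578 col [118. 112. 108.]
 raised [390. 351.] 266 mid [ 0.366  -0.5204] topcentre [ 0.366  -0.5204] side circle  top 0.0359 col [11. 12. 11.]
```

View pics/w8.png

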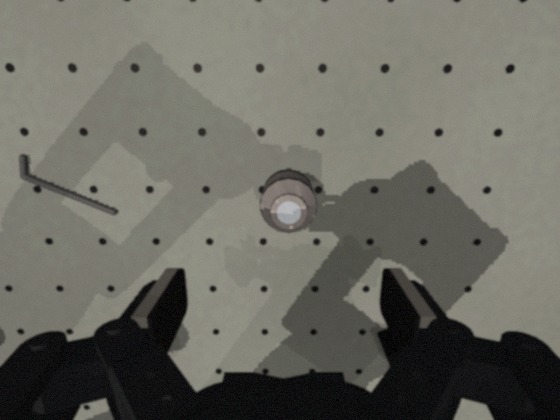

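The large objective stands alone at (288,203). I'll grasp it.

Emit:
move_arm --pt "-0.1 0.25 3 0 0 0 1" --pt "-0.1 0.25 6 0 0 0 1" --pt "-0.1 0.25 9 0 0 0 1" --pt "-0.1 0.25 11.5 0 0 0 1" --pt "-0.1 0.25 13 0 0 0 1" --pt "-0.1 0.25 13.5 0 0 0 1" --pt "-0.1 0.25 13.5 0 0 0 1" --pt "-0.1 0.25 13.5 0 0 0 1"

```text
time_s: 24.55
eef_pos: [0.5153, -0.4235, 0.0112]
ee_rot: [3.14, -0.002, 0.0]
force: [-1.2, 0.4, -0.2]
gripper_width: 0.0855
gripper_force: 0.0
```

Emit:
move_arm --pt "0 0 0 0 0 0 0.5" --pt "0 0 0 0 0 0 0.3" --pt "0 0 0 0 0 0 0.1" --pt "0 0 0 0 0 0 -0.1" --pt "0 0 0 0 0 0 -0.6" --pt "0 0 0 0 0 0 -1" --pt "0 0 0 0 0 0 -1" --pt "0 0 0 0 0 0 -1" --newtons 45

```text
time_s: 25.35
eef_pos: [0.5148, -0.4233, 0.0108]
ee_rot: [3.141, -0.001, 0.0]
force: [-1.7, 1.0, 5.5]
gripper_width: 0.0428
gripper_force: 46.3
```

Emit:
move_arm --pt "0 0 -1 0 0 0 -1" --pt "0 0 -3 0 0 0 -1" --pt "0 0 -6 0 0 0 -1" --pt "0 0 -9 0 0 0 -1" --pt "0 0 -11.5 0 0 0 -1" --pt "-0.5 -2 -13 0 0 0 -1" --pt "-1 -5 -13 0 0 0 -1" --pt "-1.8 -9 -13 0 0 0 -1"

```text
time_s: 26.15
eef_pos: [0.4965, -0.3333, 0.1403]
ee_rot: [3.14, -0.002, -0.001]
force: [0.1, 0.5, -0.7]
gripper_width: 0.0426
gripper_force: 46.1
```

Emit:
move_arm --pt "-0.8 -4 0 0 0 0 -1" --pt "-1.6 -8 0 0 0 0 -1" --pt "-2.5 -12.5 0 0 0 0 -1" --pt "-3.4 -17 0 0 0 0 -1" --pt "-4.3 -21.5 0 0 0 0 -1" --pt "-5.2 -26 0 0 0 0 -1" --pt "-6.1 -30.5 0 0 0 0 -1" --pt "-7 -35 0 0 0 0 -1"

```text
time_s: 26.95
eef_pos: [0.4255, 0.0185, 0.14]
ee_rot: [3.142, -0.0, -0.0]
force: [0.9, 0.2, -2.2]
gripper_width: 0.0428
gripper_force: 46.1
```

Emit:
move_arm --pt "-0.8 -4.5 0 0 0 0 -1" --pt "-1.6 -9 0 0 0 0 -1" --pt "-2.5 -13.5 0 0 0 0 -1" --pt "-3.4 -18 0 0 0 0 -1" --pt "-4.3 -22 0 0 0 0 -1" --pt "-5 -25.5 0 0 0 0 -1" --pt "-5.2 -27 1 0 0 0 -1" --pt "-5.2 -27 3 0 0 0 -1"

```text
time_s: 27.75
eef_pos: [0.375, 0.2893, 0.1103]
ee_rot: [-3.139, -0.003, 0.003]
force: [1.1, 0.4, -2.8]
gripper_width: 0.0426
gripper_force: 46.2
```

Emit:
move_arm --pt "0 0 1.5 0 0 0 -1" --pt "0 0 2 0 0 0 -1" --pt "0 0 2 0 0 0 -1" --pt "0 0 2 0 0 0 -1" --pt "0 0 2 0 0 0 -1"

```text
time_s: 28.25
eef_pos: [0.3749, 0.287, 0.0905]
ee_rot: [-3.141, -0.001, -0.0]
force: [0.1, 0.7, -1.2]
gripper_width: 0.0431
gripper_force: 46.1
```

Run:
```python
from look import *
print(ctrl.observe()['eef_pos'])
c,p,d=grab();report(c,p,d);cv2.imwrite("pics/w9.png",p[:,:,::-1])
```

```text
[0.37492771 0.28702048 0.09051086]
table z 0.0009
 white [502. 310.] at [0.2974 0.1171] circ [0.2945 0.1181 0.081 ] rim h [-0.0001  0.0007]
 white [ 84.2 330. ] at [0.2786 0.4451] circ [0.2952 0.4632 0.2006] rim h [0.0002 0.0014]
 white [284.5 212.1] at [0.3772 0.286 ] circ [0.3752 0.2857 0.067 ] rim h [0.0042 0.0102]
 white [444.  116.5] at [0.4422 0.1831] circ [0.4193 0.2082 0.2333] rim h [-0.0001  0.0011]
```

View pics/w9.png

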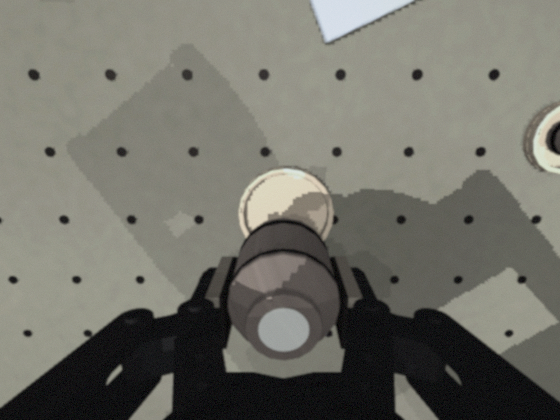

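The large objective is upright over its dish, whose rim is at (286,212). I'll lower it and release.

Emit:
move_arm --pt "0 0.1 1.5 0 0 0 -1" --pt "0 0.1 3.5 0 0 0 -1" --pt "0 0.1 5.5 0 0 0 -1" --pt "0 0.1 6.6 0 0 0 -1" --pt "0 0.1 7.1 0 0 0 -1" --pt "0 0.1 7.3 0 0 0 -1" --pt "0 0.1 7.45 0 0 0 -1" --pt "0 0.1 7.5 0 0 0 -1"

```text
time_s: 29.1
eef_pos: [0.3747, 0.2863, 0.0153]
ee_rot: [-3.141, -0.001, 0.0]
force: [0.1, 0.4, -2.2]
gripper_width: 0.0426
gripper_force: 46.1
```

Emit:
move_arm --pt "0 0 0 0 0 0 -1" --pt "0 0 0 0 0 0 -1"

```text
time_s: 29.3
eef_pos: [0.3745, 0.2861, 0.0151]
ee_rot: [-3.141, -0.001, 0.0]
force: [0.6, 0.2, -2.4]
gripper_width: 0.0429
gripper_force: 46.1
```

Emit:
move_arm --pt "0 0 0.05 0 0 0 -1" --pt "0 0 0.05 0 0 0 0.4" --pt "0 0 0.05 0 0 0 1" --pt "0 0 0.05 0 0 0 1" --pt "0 0 0.05 0 0 0 1" --pt "0 0 -2 0 0 0 1" --pt "0 0 -6 0 0 0 1" --pt "0 0 -10 0 0 0 1"

```text
time_s: 30.1
eef_pos: [0.3738, 0.2856, 0.1154]
ee_rot: [3.14, 0.002, 0.0]
force: [0.2, 1.1, -0.7]
gripper_width: 0.0853
gripper_force: 0.0
```

Emit:
move_arm --pt "0 0 -4 0 0 0 1" --pt "2 1 -8 0 0 0 1" --pt "5 3 -11 0 0 0 1" --pt "9 5 -12 0 0 0 1" --pt "13 7 -12 0 0 0 1" --pt "16 9 -12 0 0 0 1" --pt "16 9 -12 0 0 0 1" --pt "16 9 -12 0 0 0 1"

```text
time_s: 30.9
eef_pos: [0.5342, 0.1955, 0.2342]
ee_rot: [3.141, 0.002, -0.001]
force: [0.4, 0.3, 0.4]
gripper_width: 0.0856
gripper_force: 0.0
```

Run:
```python
from look import *
print(ctrl.observe()['eef_pos'])
c,p,d=grab();report(c,p,d);cv2.imwrite("pics/w10.png",p[:,:,::-1])
```

```text
[0.53421889 0.19552785 0.2341534 ]
table z 0.001
 raised [503.  57.] 2330 mid [ 0.6496 -0.0077] topcentre [ 0.6496 -0.009 ] side circle [ 0.6498 -0.0091  0.0412] top 0.0559 col [61. 63. 61.]
 raised [257.  69.] 3007 mid [0.6389 0.2195] topcentre [0.6392 0.2182] side circle [0.6389 0.2194 0.0537] top 0.0678 col [143. 136. 132.]
 raised [ 62. 172.] 1309 mid [0.5398 0.4257] topcentre [0.5402 0.4269] side circle [0.54   0.4282 0.0333] top 0.0558 col [100.  95.  91.]
 raised [367. 267.] 491 mid [0.4302 0.0986] topcentre [0.4295 0.0985] side circle [0.4289 0.0981 0.0234] top 0.0505 col [106. 100.  96.]
 raised [ 11. 306.] 2313 mid [0.3664 0.5252] topcentre [0.3636 0.5258] side circle [0.3886 0.5694 0.131 ] top 0.0415 col [13. 12. 13.]
 raised [208. 309.] 1468 mid [0.3759 0.2855] topcentre [0.376  0.2852] side circle [0.3748 0.2856 0.0435] top 0.062 col [102.  97.  92.]
 raised [532. 312.] 1019 mid [ 0.369  -0.1041] topcentre [ 0.3682 -0.1044] side circle [ 0.3678 -0.1048  0.0326] top 0.0517 col [152. 129.  17.]
 white [252.7 189.4] at [0.5162 0.2301] circ [0.5175 0.2311 0.075 ] rim h [0.0057 0.0067]
 white [ 75.  167.7] at [0.5411 0.4271] circ [0.5405 0.4271 0.0576] rim h [0.0108 0.0445]
 white [259.7  72. ] at [0.6398 0.2194] circ [0.6385 0.2194 0.0774] rim h [0.0534 0.0663]
```

View pics/w10.png

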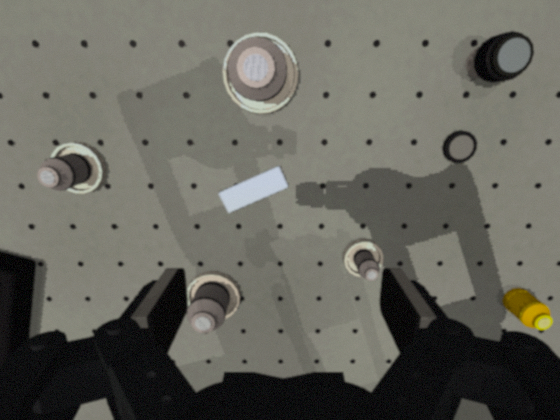

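All four objectives stand upright and centred to within about 1.5 mm in their dishes: (257,69), (62,172), (208,309) and (367,267). Their tops are 4 to 5 mm higher than on the table, so they rest on the dish floors. The eyepiece in view, at (503,57), has not moved, and the arm is clear.

```bash
python3 -c "
from station import ctrl
print(ctrl.hand_in())"
```

```text
the job is handed in; nothing more can be done
None
```

I put all four objectives upright in the dishes of their own size, each within about 1.5 mm of centre, and handed the job in at about 31 s; I never moved or touched the eyepieces, and hand-in returned no verdict.

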